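Feel a setting ring for burrs all the way round

ROBOT

A 7-joint arm with a two-finger parallel gripper is mounted at the origin on the work surface. World frame = base frame: x ahead of the robot, y to its left, z up, the work surface at z = 0. Lengths are in m, angles in rad, forces in N, time in s.
With the tool pointing down it reaches from about 0.425 to 0.95 m from the base axis. Payload 4.7 kg.
Tool frame: the origin (TCP) lies between the finger pads; the fingertips stand 25 mm ahead of it and the grasp point (between the pads) lies 6 mm ahead of it; x points along the fingers, z is the direction in which the jaws open and shut, and the axes are right-handed (so a half turn about x gives the same grasp; the last joint's range is limited). The gripper opens to 85 mm and grips with 20 to 120 N. Pads are 22 mm wide; open, the fingers measure 114 mm over their backs; the gripper's body (76 mm by 85 mm) begins 54 mm behind the grasp point. The pads swing forward as they close: fully open they stand 13 mm farther back than shut.
Start: joints at [1.174, 0.469, -0.049, 1.532, 0.024, 1.141, -0.082], TCP at [0.243, -0.63, 0.256] pointing down, gripper open.
Joint ranges: [-2.59, 2.59], [-0.33, 1.99], [-1.39, 1.29], [0.1, 2.45], [-1.04, 4.18], [0.21, 1.99], [-2.66, 2.66]. Speed limits (rad/s): [2.57, 2.57, 3.14, 3.14, 3.14, 3.14, 3.14].

INTERFACE

Orientations are given as a 3x3 rotation matrix whose columns are the frame's x, y, z axes.
In Python, from rig import * gives the robot as it stands. Calls block until the motion is done:
- movep(position, orientation): joint-space move of the TCP to a pose.
- move_l(position, attitude=None, feed=0.15, until_force=None): straight line of the TCP; attitude=None keeps the orientation; feed is the mean speed in m/s. With until_force (N) it stops when the force on the tool has changed by that much, and returns True; else False.
- move_joints(angles): joint-space move.
- command_gripper(opening, newtons=None): finger opening in m; newtons is the grip in N (None keeps the last); returns when the fingers have stopped.
- sleep(seconds).
- inverse_kinematics(position, orientation): joint angles nearest the present ones, or None.
- sense(): the state.
- camera(name): name is "scene" or "top" or "wrist"; returns (picture, depth): 480x640x3 uint8, red, green, blue; 480x640 float32, m along the optical axis (not along the pixel's ray), 0 where there is no reading.
- camera_params(name): a dict with "K" (3x3 intrinsics, pixels), "dist" ([k1, k2, p1, p2, k3] as OpenCV has them; the pictures are not rectified), "position" and "rotation" of the camera in the world; the wrist camera has in their place "tool_from_camera" (4x4, takes a point from camera to tool coordinates, whose origin is the TCP and whose axes are the tool frame's). Camera axes: x right, y down, z forward; pixel columns grow to the right and rows downward; lengths in m; the calibration is good to about 2 mm. A picture is of the moment at which its call begins: read the wrist's pose just before it. camera_params takes no time and is no camera call.
A pose or a line that the arm cannot do raises Unreachable and nothing moves.
- finish_job(): hands the job in, once; it reports no verdict.
The state is a dict: "time_s": time; "joint_pos": joint angles; "qd": joint speeds; "joint_efforts": joint torques, N m; "position": TCP position; "tcp_rot": TCP orientation; "wrist_force": force on the tool from outside, world axes, zero at the start; "ft_torque": the same for the moment, N m; "finger_gap": finger opening in m.
Only numpy, scipy, OpenCV 4.12 (cv2) and the standard library are available. Lean on these libraries where they do the work, as an engineer would, in place of code of your own. Each camera call takes 0.05 s, during which the arm holds its last target.

TASK

Check the red-striped steel ring in the open aluminium case for burrs by touch: with the gripper closed, set the fingertips lightly on its flat face at the red stripe, run them clockwise (seen from above) along the face all the way round, back onto the stripe, and then lift clear. Press gently, and do not lift, turn or shift the ring in its foam bed. Keep off the green-striped ring and leave everything else where it is.

Things in the scene. Friction and masses are not known exactly. Their poses are not given: they have to be found in the camera images.
- case: Open aluminium case, fixed on the table: 210 x 360 mm, rim 60 mm high, lid folded right back beyond it. Flat dark foam inlay, top 56 mm above the table, with two big round recesses centred at y = +85 and -85 mm and a small one at x = -77 mm, y = 0 in the case's frame. Origin: centre of its underside; x points from the handle side to the lid, z up.
- ring_red: The ring to check: loose flat steel ring, 130 mm outside, 90 mm bore, 16 mm thick, 0.9 kg; its face is 20 mm wide (mid-line radius 55 mm) with one radial red stripe 10 mm wide. Lies flat in either big recess, face 63 mm above the table, 7 mm proud of the foam, 3 mm above the rim. Bore filled with foam at inlay level. Origin: centre of its underside; x points from there to the stripe, z up.
- red_stripe (a point): Point on the red-striped ring's face, on the red stripe, half-way across the face (55 mm from the ring's axis), at face height. The ring lies on soft foam: it stays put up to 1 to 3 N of push, then sinks about 1 mm for each further 1.2 N, 6 mm at most (about 9 N), and springs back when let go.
- ring_green: The other setting ring, same size, with a green stripe, in the other big recess; not to be touched. Origin: centre of its underside; x axis points to its green stripe.
- ring_small: Bystander: small steel setting ring, 32 mm outside, 16 mm bore, 12 mm thick, in the small recess of the case, standing 6 mm proud of the foam. Origin: centre of its underside.
- micrometer: Bystander: outside micrometer lying on the table, about 145 mm long, 18 mm high. Origin: on the table, between its measuring faces.
- caliper: Bystander: digital caliper lying flat on the table, 235 mm long, 13 mm high. Origin: on the table, middle of its beam; x along the beam.
- bore_gauge: Bystander: bore gauge, a stepped steel barrel 34 mm in diameter standing upright, 118 mm high. Origin: centre of its foot.
- oil_bottle: Bystander: white plastic oil bottle with red cap, 44 mm in diameter, 110 mm high, standing. Origin: centre of its foot.
- vblock: Bystander: steel V-block, 60 x 50 x 40 mm. Origin: centre of its underside.
- face_0: Part of the red-striped ring, 12 degrees wide: the place on its face at the red stripe. Origin: on the face, half-way across it; x axis points outwards from the ring's centre, z up.
- face_40: Part of the red-striped ring, 12 degrees wide: the place on its face 40 degrees clockwise (seen from above) from the red stripe. Origin: on the face, half-way across it; x axis points outwards from the ring's centre, z up.
- face_80: Part of the red-striped ring, 12 degrees wide: the place on its face 80 degrees clockwise (seen from above) from the red stripe. Origin: on the face, half-way across it; x axis points outwards from the ring's centre, z up.
- face_120: Part of the red-striped ring, 12 degrees wide: the place on its face 120 degrees clockwise (seen from above) from the red stripe. Origin: on the face, half-way across it; x axis points outwards from the ring's centre, z up.
- face_160: Part of the red-striped ring, 12 degrees wide: the place on its face 160 degrees clockwise (seen from above) from the red stripe. Origin: on the face, half-way across it; x axis points outwards from the ring's centre, z up.
- face_200: Part of the red-striped ring, 12 degrees wide: the place on its face 200 degrees clockwise (seen from above) from the red stripe. Origin: on the face, half-way across it; x axis points outwards from the ring's centre, z up.
- face_240: Part of the red-striped ring, 12 degrees wide: the place on its face 240 degrees clockwise (seen from above) from the red stripe. Origin: on the face, half-way across it; x axis points outwards from the ring's centre, z up.
- face_280: Part of the red-striped ring, 12 degrees wide: the place on its face 280 degrees clockwise (seen from above) from the red stripe. Origin: on the face, half-way across it; x axis points outwards from the ring's centre, z up.
- face_320: Part of the red-striped ring, 12 degrees wide: the place on its face 320 degrees clockwise (seen from above) from the red stripe. Origin: on the face, half-way across it; x axis points outwards from the ring's centre, z up.
Things that resemble listed ones, but are neither listed nor needed, are in the scene too. What is shaped like the ring_red but purple is not meant.

How it is judged:
On the way, in this order (a step that is already met when the one before it is completed fails the run):
1. the fingertips are set on the face of the red-striped ring at its red stripe (contact force between the fingers and face_0 above 0.1 N), for 0.05 s.
2. the fingertips touch the face as they pass 40 degrees clockwise from the stripe (contact force between the fingers and face_40 above 0.1 N), for 0.05 s.
3. the fingertips touch the face as they pass 80 degrees clockwise from the stripe (contact force between the fingers and face_80 above 0.1 N), for 0.05 s.
4. the fingertips touch the face as they pass 120 degrees clockwise from the stripe (contact force between the fingers and face_120 above 0.1 N), for 0.05 s.
5. the fingertips touch the face as they pass 160 degrees clockwise from the stripe (contact force between the fingers and face_160 above 0.1 N), for 0.05 s.
6. the fingertips touch the face as they pass 200 degrees clockwise from the stripe (contact force between the fingers and face_200 above 0.1 N), for 0.05 s.
7. the fingertips touch the face as they pass 240 degrees clockwise from the stripe (contact force between the fingers and face_240 above 0.1 N), for 0.05 s.
8. the fingertips touch the face as they pass 280 degrees clockwise from the stripe (contact force between the fingers and face_280 above 0.1 N), for 0.05 s.
9. the fingertips touch the face as they pass 320 degrees clockwise from the stripe (contact force between the fingers and face_320 above 0.1 N), for 0.05 s.
10. the fingertips are back on the face at the red stripe (contact force between the fingers and face_0 above 0.1 N), for 0.05 s.
At the end, for the whole second after the job is handed in: After the full clockwise turn the fingers are off the ring; the red-striped ring lies still and flat (within 3 degrees) in its recess, its stripe within 8 mm of where it began; the green-striped ring is within 5 mm and the other loose things within 15 mm of their starts (distance of red_stripe from where it was at the start of the episode below 0.008 m and angle between ring_red's own z axis and vertical below 0.05 rad and linear speed of ring_red below 0.01 m/s and distance of ring_green from where it was at the start of the episode below 0.005 m and distance of each of ring_small, micrometer, caliper, bore_gauge, oil_bottle, vblock from where it was at the start of the episode below 0.015 m); the robot touches nothing.
It fails at once if the ring is pressed hard (over 15 N) (contact force between the fingers and ring_red above 15 N).
It fails at once if the red-striped ring is lifted (over 4 mm above its bed) (height (world z) of ring_red above 0.051 m).
It fails at once if the red-striped ring is dragged, turned or tipped (its stripe over 12 mm from its starting place) (distance of red_stripe from where it was at the start of the episode above 0.012 m).
It fails at once if the green-striped ring is touched (contact force between any of the arm, the fingers and ring_green above 0.5 N).
It fails at once if another thing is knocked out of its place (over 25 mm) (distance of any of ring_small, micrometer, caliper, bore_gauge, oil_bottle, vblock from where it was at the start of the episode above 0.025 m).
It also fails if it takes over 61 s, if anything falls off the work surface, if the arm or the gripper's body presses on something with over 40 N, if the wrist force passes 120 N, or if a joint passes its speed limit or range.

## Working session

There is one attempt and no reset: what is moved stays moved. The work goes in short steps, each a Python script; the robot and the scene stay as the last script left them, time stands still between calls to the robot, and variables do not carry over. Pictures are saved under pics/ and viewed, and the job is handed in when it is done.

```bash
ls; mkdir -p pics; python3 - <<'E'
from rig import *
import cv2
s=sense();print(s)
for n in("scene","top","wrist"):
    im,d=camera(n);cv2.imwrite(f"pics/{n}0.png",im[:,:,::-1]);
    import numpy as np
    np.save(f"pics/{n}0d.npy",d)
    print(n,camera_params(n))
E
```

```text
pics
{'time_s': 0.0, 'joint_pos': array([ 1.17412235,  0.46945238, -0.0485835 ,  1.53371924,  0.02410042,
        1.14098729, -0.08228389]), 'qd': array([ 8.38997440e-04,  1.03525869e-03,  6.43637316e-05, -8.36462314e-04,
        2.01590446e-03,  1.37208894e-03, -9.82822809e-04]), 'joint_efforts': array([ 3.27914458e-04, -5.10307467e+01, -4.60504380e-02, -2.37706912e+01,
        1.08211514e-02,  7.59560731e-03,  1.16614294e-05]), 'position': array([ 0.24249787, -0.62935261,  0.25524325]), 'tcp_rot': array([[-7.85156851e-04,  9.33116214e-01,  3.59574073e-01],
       [ 1.81833949e-03,  3.59574922e-01, -9.33114446e-01],
       [-9.99998039e-01, -7.88134639e-05, -1.97904477e-03]]), 'wrist_force': array([-0.2534007 ,  0.38174992, -0.12653962]), 'ft_torque': array([-0.07304201, -0.056622  ,  0.02115779]), 'finger_gap': 0.08564850658868899}
scene {'K': array([[456.25440442,   0.        , 324.19949895],
       [  0.        , 456.25440442, 243.8049139 ],
       [  0.        ,   0.        ,   1.        ]]), 'dist': array([0.02243633, 0.        , 0.        , 0.        , 0.        ]), 'position'
[... 575 characters left out ...]
-0.99980648,  0.01851171, -0.00665746],
       [ 0.00382337, -0.14911361, -0.98881268]])}
wrist {'K': array([[342.29437822,   0.        , 322.84136214],
       [  0.        , 342.29437822, 234.57838483],
       [  0.        ,   0.        ,   1.        ]]), 'dist': array([-0.00902315,  0.        ,  0.        ,  0.        ,  0.        ]), 'tool_from_camera': array([[ 1.04870426e-04, -3.17442396e-01,  9.48277551e-01,
        -1.17317711e-01],
       [-2.02115500e-04, -9.48277544e-01, -3.17442371e-01,
         8.14617853e-02],
       [ 9.99999974e-01, -1.58371275e-04, -1.63606299e-04,
         5.07667182e-04],
       [ 0.00000000e+00,  0.00000000e+00,  0.00000000e+00,
         1.00000000e+00]])}
```

View pics/top0.png

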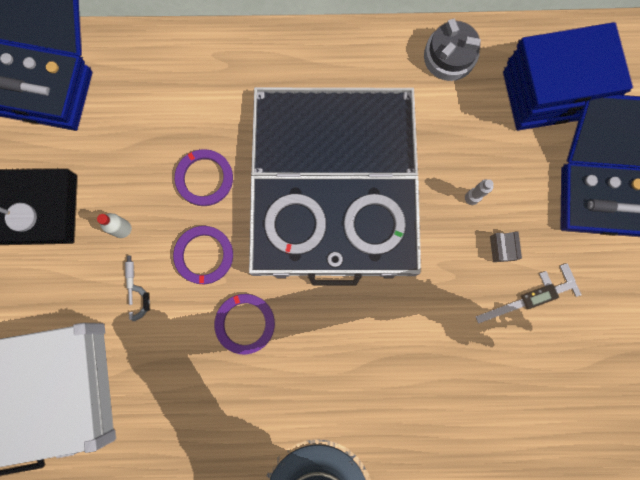

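View pics/scene0.png

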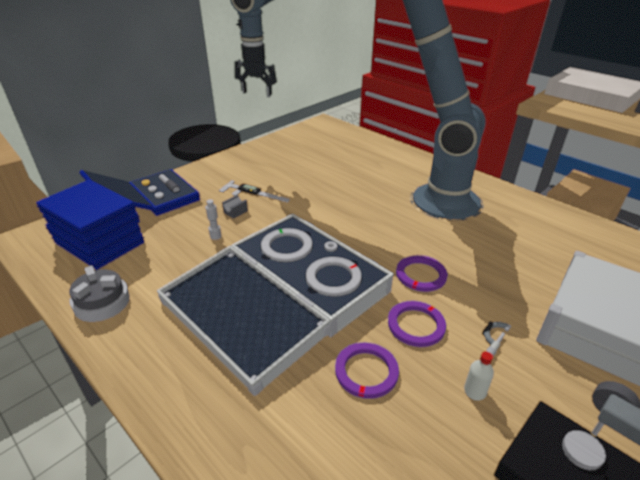

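Top view: the steel ring with the red stripe is at about (295,223), with the stripe at (289,247). Things it could be confused with:
- the steel ring with the green stripe at (375,223)
- purple rings with red stripes at (203,177), (203,254) and (245,323)
- the small ring at (335,259)

I choose (295,223) and will check it in a close crop.

```bash
cat > h.py <<'E'
import numpy as np, cv2
def rays(px,p,R=None,t=None):
    px=np.asarray(px,float).reshape(-1,1,2)
    u=cv2.undistortPoints(px,p["K"],p["dist"]).reshape(-1,2)
    d=np.c_[u,np.ones(len(u))]
    return d@(p["rotation"] if R is None else R).T, (p["position"] if t is None else t)
def onplane(px,p,z,R=None,t=None):
    d,o=rays(px,p,R,t); return o+d*((z-o[2])/d[:,2])[:,None]
def fitcircle(P):
    A=np.c_[2*P[:,:2],np.ones(len(P))]; s=np.linalg.lstsq(A,(P[:,:2]**2).sum(1),rcond=None)[0]
    return s[:2],np.sqrt(s[2]+s[0]**2+s[1]**2)
def redmask(im):
    h=cv2.cvtColor(im,cv2.COLOR_RGB2HSV); return (((h[...,0]<8)|(h[...,0]>172))&(h[...,1]>120)&(h[...,2]>80)).astype(np.uint8)
def ringmask(im):
    h=cv2.cvtColor(im,cv2.COLOR_RGB2HSV); return (((h[...,1]<60)&(h[...,2]>110))|(redmask(im)>0)).astype(np.uint8)
def measure(im,p,c0,R=None,t=None,z=0.063,rad=0.08):
    """outer & inner contour -> circles in plane"""
    m=ringmask(im)
    n,l,st,ce=cv2.connectedComponentsWithStats(m)
    k=l[int(c0[1]),int(c0[0])]
    mm=(l==k).astype(np.uint8)
    cs,hi=cv2.findContours(mm,cv2.RETR_CCOMP,cv2.CHAIN_APPROX_NONE)
    out=[]
    for c,hh in zip(cs,hi[0]):
        if len(c)<60: continue
        P=onplane(c.reshape(-1,2),p,z,R,t); cc,r=fitcircle(P)
        res=np.linalg.norm(P[:,:2]-cc,axis=1)-r
        out.append((cc.round(4),round(r,4),'hole' if hh[3]>=0 else 'outer',res.std().round(4)))
    return out,mm
E
python3 - <<'E'
from rig import *
from h import *
im=cv2.imread("pics/top0.png")[:,:,::-1].copy();d=np.load("pics/top0d.npy");p=camera_params("top")
cv2.imwrite("pics/crop0.png",cv2.resize(im[170:285,240:430,::-1],None,fx=4,fy=4,interpolation=cv2.INTER_CUBIC))
for c in((270,223),(350,223)):
    print(measure(im,p,c)[0])
m=redmask(im); m[:,:250]=0;m[:,330:]=0;m[:200]=0;m[260:]=0
ys,xs=np.nonzero(m);c=(xs.mean(),ys.mean());print(len(xs),c,onplane([c],p,.063))
for q in((289,247),(270,223),(295,223),(335,185)):
    dd,o=rays([q],p);print(q,o+dd[0]*d[q[1],q[0]])
E
```

```text
[(array([0.5701, 0.037 ]), np.float64(0.0642), 'outer', np.float64(0.001)), (array([0.5692, 0.037 ]), np.float64(0.0454), 'hole', np.float64(0.001))]
[(array([ 0.5665, -0.1323]), np.float64(0.0571), 'outer', np.float64(0.0092))]
33 (np.float64(288.06060606060606), np.float64(247.54545454545453)) [[0.51753089 0.05249087 0.063     ]]
(289, 247) [0.51881102 0.05053696 0.06207494]
(270, 223) [0.57115799 0.09040756 0.06353997]
(295, 223) [0.57098993 0.03726487 0.05964676]
(335, 185) [ 0.65509391 -0.05066861  0.05326315]
```

View pics/crop0.png

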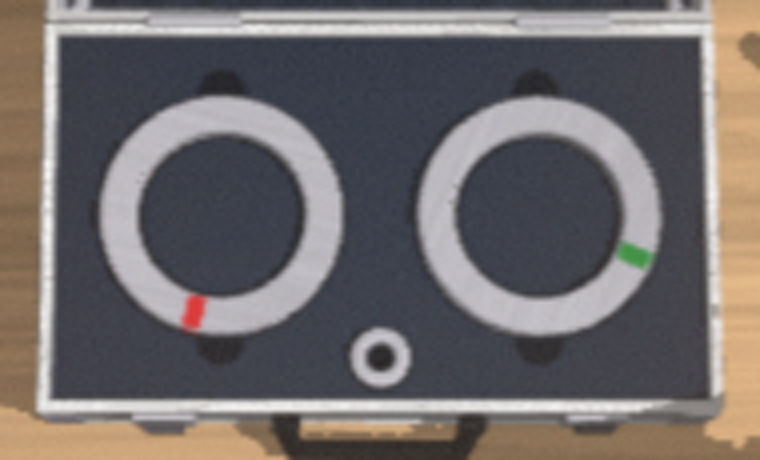

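The crop confirms it: plain steel ring, red stripe at lower left, with the green-striped ring to the right of it. The circle fit gives radii of 64 and 45 mm (true values 65 and 45), and the stripe lies 54.7 mm from the centre. Next I close the gripper, hover over it and re-measure with the wrist camera.

```bash
cat >> h.py <<'E'
RD=np.array([[0,1,0],[0,0,-1],[-1,0,0]],float)
E
python3 - <<'E'
from rig import *
from h import *
# reach check around the circle
c=np.array([.570,.037])
for a in np.arange(0,360,45):
    q=inverse_kinematics([c[0]+.055*np.cos(np.radians(a)),c[1]+.055*np.sin(np.radians(a)),.085],RD);print(a,None if q is None else q.round(2))
command_gripper(0.0,20)
movep([.570,.037,.25],RD)
s=sense();print(s["time_s"],s["position"],s["finger_gap"],s["wrist_force"])
im,d=camera("wrist");np.save("pics/w1d.npy",d);cv2.imwrite("pics/w1.png",im[:,:,::-1])
np.savez("pics/w1.npz",R=s["tcp_rot"],t=s["position"])
E
```

```text
0 [ 0.11  0.6  -0.33  1.79  0.26  0.8  -1.91]
45 [ 0.1   0.6  -0.4   1.81  0.31  0.79 -2.03]
90 [ 0.11  0.56 -0.45  1.9   0.34  0.76 -2.11]
135 [ 0.14  0.51 -0.47  1.99  0.34  0.71 -2.1 ]
180 [ 0.19  0.48 -0.43  2.04  0.3   0.68 -2.01]
225 [ 0.19  0.48 -0.34  2.01  0.25  0.69 -1.88]
270 [ 0.18  0.52 -0.29  1.92  0.22  0.73 -1.81]
315 [ 0.15  0.57 -0.29  1.83  0.22  0.77 -1.83]
3.5417 [0.5702031  0.0358993  0.24992564] 0.00013938815702232654 [-0.37137059 -0.20607556  0.14728015]
```

View pics/w1.png

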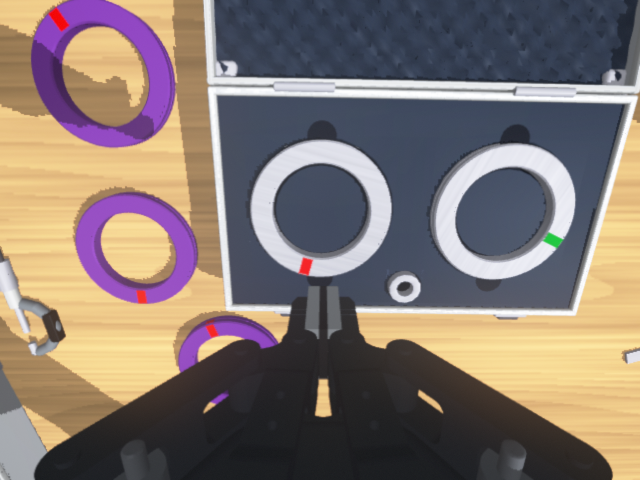

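The wrist view shows the whole red-striped ring at about (321,207), its stripe at (306,266) and the closed fingertips at about (323,290). I'll compute from this view.

```bash
python3 - <<'E'
from rig import *
from h import *
im=cv2.imread("pics/w1.png")[:,:,::-1].copy();d=np.load("pics/w1d.npy");z=np.load("pics/w1.npz");p=camera_params("wrist")
T=p["tool_from_camera"];R=z["R"]@T[:3,:3];t=z["t"]+z["R"]@T[:3,3]
o,mm=measure(im,p,(262,207),R,t);print(o)
m=redmask(im)
m[:,:270]=0;m[:,350:]=0;m[:240]=0;m[285:]=0
ys,xs=np.nonzero(m);q=(xs.mean(),ys.mean());P=onplane([q],p,.063,R,t);print(len(xs),q,P)
for q in((262,207),(306,266),(321,207),(250,60),(380,200)):
    dd,oo=rays([q],p,R,t);print(q,oo+dd[0]*d[q[1],q[0]])
# lid/rim
E
```

```text
[(array([0.5715, 0.0374]), np.float64(0.0646), 'outer', np.float64(0.0004)), (array([0.5736, 0.037 ]), np.float64(0.0433), 'hole', np.float64(0.0006))]
157 (np.float64(305.3312101910828), np.float64(266.03184713375794)) [[0.51794511 0.05236999 0.063     ]]
(262, 207) [0.57695775 0.09064401 0.06421266]
(306, 266) [0.51795922 0.05172477 0.0629588 ]
(321, 207) [0.57462929 0.03704442 0.05527653]
(250, 60) [0.70079049 0.09725987 0.04354919]
(380, 200) [ 0.58280034 -0.01665673  0.06229456]
```

Both views agree: the centre is at about (0.571, 0.037) and the stripe at (0.518, 0.0524), a radius of 55.2 mm at 164°, with the face depth at 63 mm. Next I touch down lightly.

```bash
cat >> h.py <<'E'
C=np.array([.571,.0372]); A0=np.degrees(np.arctan2(.0524-.0372,.5179-.571)); 
def pt(cw): a=np.radians(A0-cw); return C+.055*np.array([np.cos(a),np.sin(a)])
E
python3 - <<'E'
from rig import *
from h import *
x,y=pt(0)
move_l([x,y,.15],RD,feed=.2)
move_l([x,y,.098],feed=.1); sleep(.3)
F=[sense()["wrist_force"]]
for i in range(8): sleep(.03);F.append(sense()["wrist_force"])
F=np.array(F);f0=F.mean(0);print(f0,F.std(0),sense()["time_s"],sense()["position"])
np.save("f0.npy",f0)
print(move_l([x,y,.083],feed=.01,until_force=1.5))
for i in range(4):
    s=sense();print(s["time_s"],s["position"],s["wrist_force"]-f0);sleep(.1)
E
```

```text
[ 0.05613268 -0.24658965 -0.00812027] [0.6580515  0.51608426 0.33997101] 5.5417 [0.51813937 0.05228951 0.09806468]
True
6.5333 [0.51807439 0.052317   0.08756714] [0.4332384  0.46813408 3.19807398]
6.6333 [0.51806454 0.05230834 0.08758741] [0.27988962 0.24627505 2.88950069]
6.7333 [0.51806762 0.05230213 0.08755269] [1.61004407 0.01184695 3.49338267]
6.8333 [0.518083   0.05228728 0.08753299] [1.36800528 0.10851138 2.59074458]
```

Contact at z = 0.0876 (0.088 expected) with about 3 N. Now a short first arc, with gentle force correction.

```bash
cat >> h.py <<'E'
def arc(rg,start,stop,step=4.,feed=.03,target=3.0):
    f0=np.load("f0.npy"); z=rg.sense()["position"][2]; log=[]
    try: z=float(np.load("z.npy"))
    except Exception: pass
    a=start; f=target
    while a<stop-1e-6:
        a=min(a+step,stop); x,y=pt(a)
        rg.move_l([x,y,z],feed=feed)
        F=[]
        for i in range(3): F.append(rg.sense()["wrist_force"]-f0); rg.sleep(.012)
        F=np.mean(F,0); f=.5*f+.5*F[2]
        s=rg.sense(); log.append((a,s["time_s"],s["position"][2]*1e3,z*1e3,F))
        if F[2]>9: rg.move_l([x,y,z+.01]); print("HIGH");break
        z=float(np.clip(z+np.clip((f-target)*.0002,-.0004,.0004),.0835,.0885))
    np.save("z.npy",z)
    for l in log: print("%.0f t%.2f z%.2f cmd%.2f F"%l[:4],l[4].round(1))
E
python3 - <<'E'
import rig
from h import *
arc(rig,0,24)
E
```

```text
4 t7.25 z87.30 cmd87.50 F [-0.1 -0.8  3.2]
8 t7.55 z87.43 cmd87.52 F [-0.9 -0.6  3. ]
12 t7.85 z87.54 cmd87.53 F [-0.7 -0.2  2.1]
16 t8.15 z87.52 cmd87.45 F [-0.3  0.1  2.5]
20 t8.45 z87.42 cmd87.36 F [-0.3 -0.3  2.7]
24 t8.75 z87.34 cmd87.28 F [-0.7 -0.6  3.1]
```

Steady at about 3 N with only small drag. Continuing to half-way, then a look.

```bash
python3 - <<'E'
import rig
from h import *
arc(rig,24,180)
im,d=rig.camera("top");cv2.imwrite("pics/top2.png",cv2.resize(im[170:285,240:430,::-1],None,fx=4,fy=4,interpolation=cv2.INTER_CUBIC))
E
```

```text
28 t9.05 z87.31 cmd87.26 F [ 0.  -0.5  3. ]
32 t9.35 z87.32 cmd87.26 F [-0.6 -0.5  2.7]
36 t9.65 z87.27 cmd87.23 F [-0.8 -0.4  3.4]
40 t9.95 z87.30 cmd87.25 F [-0.8 -0.8  3.6]
44 t10.25 z87.40 cmd87.31 F [-1.  -0.4  3.2]
48 t10.55 z87.42 cmd87.37 F [-0.4 -0.7  3.4]
52 t10.85 z87.49 cmd87.44 F [-1.  -0.5  2.3]
56 t11.15 z87.47 cmd87.40 F [-1.1 -0.1  3. ]
60 t11.45 z87.45 cmd87.38 F [-0.8 -0.3  3. ]
64 t11.75 z87.46 cmd87.38 F [-1.1  0.3  3. ]
68 t12.05 z87.45 cmd87.38 F [-1.3  0.1  3.2]
72 t12.35 z87.45 cmd87.40 F [-1.1  0.6  2.8]
76 t12.65 z87.46 cmd87.39 F [-0.8 -0.2  2.3]
80 t12.95 z87.37 cmd87.32 F [-0.9  0.8  3. ]
84 t13.25 z87.34 cmd87.28 F [-0.9  0.2  3.4]
88 t13.55 z87.40 cmd87.31 F [-1.3  0.4  3.2]
92 t13.85 z87.42 cmd87.34 F [-1.3  0.9  3.1]
96 t14.15 z87.43 cmd87.36 F [-0.7  0.3  3.5]
100 t14.45 z87.48 cmd87.42 F [-0.5  0.3  2.9]
104 t14.75 z87.48 cmd87.44 F [-0.7 -0.1  2.8]
108 t15.05 z87.48 cmd87.42 F [-0.4 -0.   2.8]
112 t15.35 z87.43 cmd87.40 F [-0.1  0.6  2.9]
116 t15.65 z87.41 cmd87.38 F [-0.2  0.4  3.1]
120 t15.95 z87.41 cmd87.38 F [-0.5  0.3  3.2]
124 t16.25 z87.43 cmd87.40 F [-0.2  0.9  3.3]
128 t16.55 z87.44 cmd87.43 F [0.1 1.4 2.9]
132 t16.85 z87.44 cmd87.43 F [-0.3  0.6  2.9]
136 t17.15 z87.44 cmd87.42 F [-0.2  0.9  2.7]
140 t17.45 z87.37 cmd87.39 F [0.  0.6 2.5]
144 t17.75 z87.34 cmd87.32 F [0.3 0.7 3.2]
148 t18.05 z87.32 cmd87.31 F [-0.4  1.   3.1]
152 t18.35 z87.30 cmd87.32 F [-0.2  0.6  2.6]
156 t18.65 z87.29 cmd87.28 F [0.3 0.9 3.1]
160 t18.95 z87.25 cmd87.27 F [0.3 1.2 3.2]
164 t19.25 z87.27 cmd87.29 F [-0.3  0.6  3.1]
168 t19.55 z87.29 cmd87.31 F [0.  1.2 2.8]
172 t19.85 z87.27 cmd87.29 F [0.4 0.1 3.8]
176 t20.15 z87.33 cmd87.36 F [0.6 1.3 3. ]
180 t20.45 z87.36 cmd87.39 F [-0.   0.1  3.6]
```

View pics/top2.png

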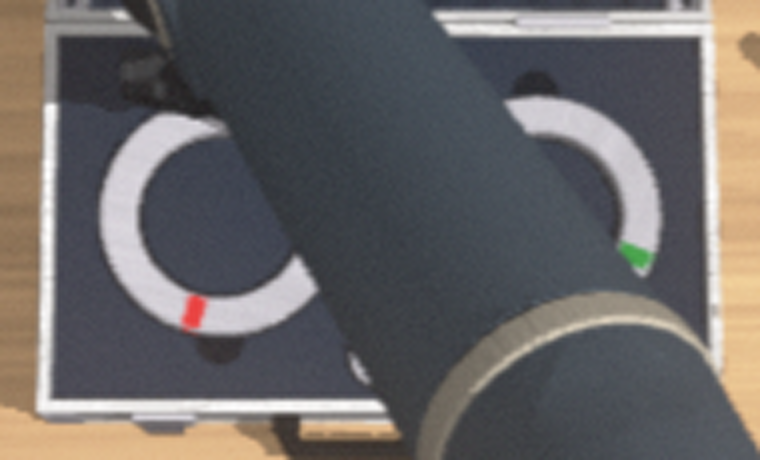

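The stripe is still at crop pixel (194,312), so the ring hasn't turned. I finish the turn, lift and look.

```bash
python3 - <<'E'
import rig
from h import *
arc(rig,180,364)
rig.sleep(.3)
f0=np.load("f0.npy");print(rig.sense()["wrist_force"]-f0)
p=rig.sense()["position"];rig.move_l([p[0],p[1],.10],feed=.05);rig.move_l([p[0],p[1],.25],feed=.15)
rig.movep([.50,-.30,.30],RD);rig.sleep(.3)
s=rig.sense();print(s["time_s"],s["position"],s["wrist_force"])
im,d=rig.camera("top");cv2.imwrite("pics/top3.png",im[:,:,::-1])
p=rig.camera_params("top")
print(measure(im,p,(270,223))[0])
m=redmask(im); m[:,:250]=0;m[:,330:]=0;m[:200]=0;m[260:]=0
ys,xs=np.nonzero(m);c=(xs.mean(),ys.mean());print(len(xs),c,onplane([c],p,.063))
E
```

```text
184 t20.80 z87.44 cmd87.47 F [-0.1  1.2  2.8]
188 t21.10 z87.41 cmd87.45 F [0.6 0.8 3.3]
192 t21.40 z87.39 cmd87.48 F [0.6 1.  3.1]
196 t21.70 z87.47 cmd87.49 F [0.4 0.7 2.9]
200 t22.00 z87.46 cmd87.49 F [-0.   1.2  2.8]
204 t22.30 z87.43 cmd87.47 F [0.6 1.1 2.6]
208 t22.60 z87.38 cmd87.43 F [0.6 0.4 3. ]
212 t22.90 z87.35 cmd87.40 F [0.5 0.8 2.9]
216 t23.20 z87.37 cmd87.38 F [1.  1.3 2.9]
220 t23.50 z87.32 cmd87.36 F [0.5 0.8 3. ]
224 t23.80 z87.30 cmd87.34 F [0.8 0.7 3.1]
228 t24.10 z87.29 cmd87.35 F [0.7 0.9 3.7]
232 t24.40 z87.34 cmd87.42 F [0.4 0.3 3.7]
236 t24.70 z87.44 cmd87.52 F [0.5 0.7 3.1]
240 t25.00 z87.50 cmd87.58 F [0.6 0.6 3.3]
244 t25.30 z87.58 cmd87.64 F [0.6 0.6 2.8]
248 t25.60 z87.57 cmd87.65 F [0.4 0.3 3.3]
252 t25.90 z87.61 cmd87.68 F [0.4 0.5 2.7]
256 t26.20 z87.58 cmd87.66 F [0.7 0.3 2.5]
260 t26.50 z87.55 cmd87.59 F [0.6 0.4 2.8]
264 t26.80 z87.47 cmd87.54 F [0.1 0.3 2.9]
268 t27.10 z87.45 cmd87.50 F [0.3 0.1 2.7]
272 t27.40 z87.41 cmd87.46 F [0.7 0.4 2.6]
276 t27.70 z87.34 cmd87.39 F [0.3 0.3 2.9]
280 t28.00 z87.33 cmd87.35 F [0.4 0.3 3.3]
284 t28.30 z87.30 c
[... 604 characters left out ...]
.2  2.8]
340 t32.50 z87.46 cmd87.44 F [ 0.1 -0.5  3. ]
344 t32.80 z87.43 cmd87.42 F [0.  0.  2.6]
348 t33.10 z87.39 cmd87.36 F [-0.1 -0.   2.8]
352 t33.40 z87.33 cmd87.31 F [-0.6  0.5  3.2]
356 t33.70 z87.35 cmd87.30 F [ 0.2 -0.3  2.7]
360 t34.00 z87.30 cmd87.27 F [-0.8  0.7  3.5]
364 t34.30 z87.33 cmd87.30 F [-0.1 -0.4  3. ]
[0.36938822 0.84982694 3.58310115]
37.8 [ 0.50038058 -0.29912415  0.3000084 ] [ 0.53933512 -0.06484932 -0.13257526]
[(array([0.5694, 0.0373]), np.float64(0.0638), 'outer', np.float64(0.0012)), (array([0.57  , 0.0368]), np.float64(0.0459), 'hole', np.float64(0.0012))]
33 (np.float64(288.06060606060606), np.float64(247.54545454545453)) [[0.51753089 0.05249087 0.063     ]]
```

View pics/top3.png

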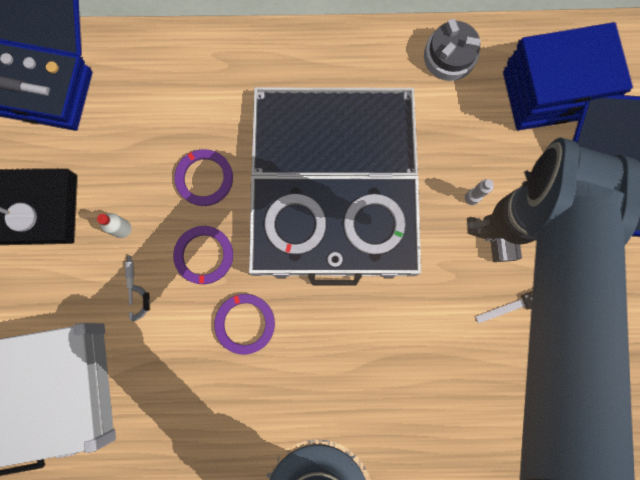

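The stripe is at (288.1,247.5), identical to the start. All other visible items are unmoved, and the arm is clear at z = 0.30.

```bash
python3 - <<'E'
from rig import *
finish_job(); print(sense()["time_s"],sense()["wrist_force"])
E
```

```text
the job is handed in; nothing more can be done
the job is handed in; nothing more can be done
```

I ran the closed fingertips once round the red-striped ring, clockwise from the stripe through 364° and back onto it, then lifted clear and handed the job in. No verdict was reported.

- **Force:** I held the press at about 3 N. Readings taken every 4° ran from 2.1 to 3.8 N and contact was never lost.
- **Ring position:** In the top camera the stripe is at the same pixel before and after, (288.1, 247.5). The fitted ring centre agrees within 1 mm.
- **Other things:** In the last picture the green-striped ring, small ring, micrometer, oil bottle and bore gauge look unmoved, judged by eye. The arm hid much of the caliper and part of the V-block there. The gripper passed over that corner with its fingertips at least 0.2 m up and the wrist showed no contact force.
- **Clearance and time:** The arm ended at z = 0.30 m touching nothing, at 37.8 s of the 61 s allowed.
- **Disagreement:** The wrist-camera fit of the ring's bore was about 2 mm off the other fits, because the bore wall was visible in that view. I did not use it.

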